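Close the gluing jig on the model house and screw its wing nut down

ROBOT

A 7-joint arm with a two-finger parallel gripper is mounted at the origin on a cart in front of the work surface, level with it; the furniture and walls round the work are solid. World frame = base frame: x ahead of the robot, y to its left, z up, the work surface at z = 0. Lengths are in mm, angles in rad, forces in N, time in s.
With the tool pointing down it reaches from about 425 to 875 mm from the base axis. Payload 8.4 kg.
Tool frame: the origin (TCP) lies midway between the tips of the shut fingers; the grasp point (between the pads) lies grip_point_offset behind it (grip_point_offset is the distance from the TCP to the grasp point, in mm); z points along the fingers, y is the direction in which the jaws open and shut (so a half turn about z gives the same grasp; the last joint's range is limited). The gripper opens to 85 mm and grips with 20 to 120 N. Pads are 22 mm wide; open, the fingers measure 114 mm over their backs; the gripper's body (76 mm by 85 mm) begins 54 mm behind the grasp point. The pads swing forward as they close: fully open they stand 13 mm farther back than shut.
Start: joints at [-1.23, 0.333, 0.04, 1.465, -0.013, 1.343, -0.059], TCP at [276.74, 588.115, 231.308] pointing down, gripper open.
Joint ranges: [-2.58, 2.58], [-0.38, 2.09], [-1.3, 1.39], [0.25, 2.4], [-1.5, 4.64], [0.08, 2.09], [-2.65, 2.65]. Speed limits (rad/s): [2.22, 2.22, 2.79, 2.79, 3.14, 3.14, 3.14].

INTERFACE

Orientations are given as a unit quaternion [x, y, z, w].
In Python, from bench import sense, capture, close_job, grip_point_offset gives the robot as it stands.
- The arm moves only by the shell command python3 -m inch 'ROWS' [FORCE]. ROWS is JSON, a list of rows, each a list of 7 numbers: the shift along the tool's x, y, z in m, then the turn, a rotation vector about the tool's x, y, z in rad, then the closure, from -1 (fully open) to 1 (shut). In form: [[dx, dy, dz, rx, ry, rz, gripper], ...]. A call has 1 to 5 rows; each row is the pose to reach, as a shift and turn from the pose commanded when the call began, along the tool's axes at that moment; what a row does not reach only later rows make up. A row lasts 1/8 s, in which the tool goes at most 62.5 mm and 10.7 degrees, less where a joint would pass 70% of its speed; a pose out of reach is approached as far as the arm can. A call with a gripper value outside its range is refused whole. The fingers move at their own pace and stop on an object; FORCE is the grip in N (left out, the last holds). Time passes only in rows, so rows that repeat a pose let the fingers close. It gives the time, the measured TCP pose, the force and the opening at its end, in the units of the state.
- sense(): the state, without advancing time (a new reading comes with each control period).
- capture(name): name is "side" or "top" or "wrist"; returns a dict with "pixels" (400x640x3 uint8, red, green, blue), "fx", "fy", "cx", "cy" (pixels), "xyz" and "orientation" of the camera in the world. Camera axes: x right, y up, looking along -z (the intrinsics and any distortion apply to the point x, -y, -z); pixel columns grow to the right and rows downward; lengths in mm; the calibration is good to about 2 mm. The wrist camera is an equidistant fisheye: a pixel r from the principal point sees the ray r / f radians off the axis. A picture is of the moment at which its call begins. There is no depth.
- close_job(): hands the job in, once; it reports no verdict.
The state is a dict: "clock": time; "joints": joint angles; "joint_velocities": joint speeds; "effort": joint torques, N m; "ee_pos": TCP position; "orientation": TCP orientation; "ft_force": force on the tool from outside, world axes, zero at the start; "wrist_torque": the same for the moment, N m; "finger_gap": finger opening in mm.
Only numpy, scipy, OpenCV 4.12 (cv2) and the standard library are available. Lean on these libraries where they do the work, as an engineer would, in place of code of your own. Each camera call takes 0.05 s, during which the arm holds its last target. There are 200 camera calls.

TASK

Close the plywood gluing jig on the little model house that stands on it: push the sliding wooden jaw along until the house is snug between jaw and end stop. Then, with fingertip strokes against its wings, turn the steel wing nut on the jaw clockwise, seen from above, until it is screwed down tight, with the house still snug. Do not pick up or tip the house, and leave the other things on the bench where they are.

Things in the scene. Friction and masses are not known exactly. Their poses are not given: they have to be found in the camera images.
- jig: Gluing jig fixed on the bench: plywood bed 205 x 90 mm on four rubber feet, dark slot along its middle. Origin at the feet's undersides; x runs along the slot towards the end stop, y to the left of that, z up. The bed reaches from x = -110 to +95 mm, its top is 20 mm above the origin.
- stop_face (a point): Middle of the inner face of the end stop, a fixed wooden bar 15 x 78 x 36 mm standing on the jig's bed at its +x end; the face is at jig x = +80 mm.
- jaw_face (a point): Middle of the sliding wooden jaw's front face, 24 mm above the bed. The jaw is L-shaped in side view, 78 mm wide: a foot plate 16 mm high, and at its front an upright board 10 mm thick, 48 mm high (top 68 mm above the jig's origin). The board's back stands 33 mm from the wing nut's axis, its front 43 mm, so a finger has no room to pass between board and nut; sides and rear are open.
- jaw (a joint): Travel of the sliding jaw along the jig's +x, in m; 0 = farthest from the end stop (jaw's front face at jig x = 6 mm), about 0.042 with the house snug. Moves with about 8 N of friction and stays where it is left; only this friction holds it, also when the nut is tight, so pushing the nut back with more than a few N can shift it.
- jaw_back (a point): Middle of the jaw's rear edge (the end away from the end stop), 9 mm above the bed, 36 mm behind the nut's axis; a flat vertical face 78 mm wide and 16 mm high, the place to push.
- wing_nut (a joint): Angle of the wing nut in rad, growing as it is turned clockwise seen from above (tightened); range 0 to 9.5, at 9.5 it is tight on its washer and stops dead. It turns with about 0.025 N m of friction, stays where it is left, and sinks 0.7 mm per rad.
- nut_axis (a point): Point on the wing nut's upright axis, 18 mm above its underside. Steel nut with two upright flat wings opposite each other, 6 mm thick, 60 mm across the tips, reaching 6 to 28 mm above its underside; hub 24 mm across, 16 mm high. When tight its underside is 38 mm above the jig's origin (wings 44 to 66 mm). The threaded stud in it ends 64 mm above the jig's origin.
- wing_tip (a point): Outer tip of one of the two wings, 30 mm from the nut's axis, at the same height as point nut_axis.
- model_house: Light grey model house with a pitched roof, 32 x 54 x 36 mm, about 0.1 kg, loose on the jig's bed between jaw and end stop. Origin at the middle of its underside; its x (32 mm across the eaves) lies about along the jig's x. Snug it stands at jig x = 64 mm.
- glue_bottle: Bystander: upright small glue bottle, 34 mm across, 92 mm high; origin at the middle of its underside.
- small_house: Bystander: second model house, 34 x 40 x 44 mm, standing on the white plate away from the jig; origin at the middle of its underside.
- screwdriver: Bystander: screwdriver with yellow handle lying on the bench, 172 mm long, 25 mm high, along its y; origin at the middle of its underside.
- marker_red: Bystander: white marker pen with a red cap lying on the bench, 139 mm long, 18 mm thick, along its y; origin at the middle of its underside.

How it is judged:
By the outcome, as a careful person would: the job done as asked, in the order asked, and still so for the second after the job is handed in, with the robot touching nothing.
It also fails if it takes over 64 s, if anything falls off the work surface, if the arm or the gripper's body presses on something with over 40 N, if the wrist force passes 120 N, or if a joint passes its speed limit or range.

## Working session

There is one attempt and no reset: what is moved stays moved. The work goes in short steps, Python scripts to look and compute and a shell command to move; the robot and the scene stay as the last step left them, time stands still between calls to the robot, and variables do not carry over. Pictures are saved under pics/ and viewed, about 8 in all and at most 12, crops included, and the job is handed in when it is done.

```bash
mkdir -p pics
cat > h.py <<'E'
import numpy as np, cv2
from scipy.spatial.transform import Rotation as R
from bench import sense, capture, close_job, grip_point_offset
def save(n,f,crop=None,s=1):
    c=capture(n); p=c["pixels"][:,:,::-1]
    if crop: p=p[crop[1]:crop[3],crop[0]:crop[2]]
    cv2.imwrite("pics/"+f,cv2.resize(p,None,fx=s,fy=s,interpolation=cv2.INTER_CUBIC)); return c
def ray(c,u,v):
    d=np.array([(u-c["cx"])/c["fx"],-(v-c["cy"])/c["fy"],-1.]); return np.array(c["xyz"]),R.from_quat(c["orientation"]).apply(d)
def plane(c,u,v,z):
    o,d=ray(c,u,v); return (o+d*(z-o[2])/d[2]).round(1)
E
python3 - <<'E'
from h import *
print(grip_point_offset, sense())
import pickle
for n in("top","side"):
    c=save(n,n+"0.png"); pickle.dump(c,open(n+".pkl","wb")); print({k:v for k,v in c.items() if k!="pixels"})
a=cv2.imread("pics/top0.png");b=cv2.imread("pics/side0.png")
E
```

```text
18.700000000000003 {'clock': 0.0, 'joints': array([-1.23017085,  0.33386925,  0.03985355,  1.46628201, -0.01340068,
        1.3433213 , -0.05847565]), 'joint_velocities': array([ 2.34654236e-03,  1.59758318e-03, -3.90248597e-04, -6.32970358e-04,
       -1.83449222e-03, -5.60744222e-05,  5.90494128e-04]), 'effort': array([-2.10843855e-04, -6.58553052e+01,  1.36524606e+00, -4.05562985e+01,
        1.67359208e-02,  1.26575548e-02,  1.46435559e-05]), 'ee_pos': array([276.5735267 , 587.70550177, 230.44266582]), 'orientation': array([ 2.18131724e-01,  9.75919003e-01, -7.97107317e-04, -1.26549801e-04]), 'ft_force': array([ 0.41382098, -0.12586365,  0.41657474]), 'wrist_torque': array([-0.02573199,  0.01241395,  0.01522797]), 'finger_gap': 85.54182405243279}
{'fx': 509.905264243474, 'fy': 509.905264243474, 'cx': 327.0940531254061, 'cy': 198.81480524754477, 'xyz': array([ 424.56952475,  308.89351352, 1041.14743909]), 'orientation': array([ 0.04825001, -0.05928182, -0.70314617,  0.70692508])}
{'fx': 519.1170395270155, 'fy': 519.1170395270155, 'cx': 315.73450035178223, 'cy': 208.81942933855362, 'xyz': array([  88.01752665, 1232.87325466,  671.68674655]), 'orientation': array([-0.11871471,  0.48664982,  0.84113643, -0.20388298])}
```

View pics/top0.png

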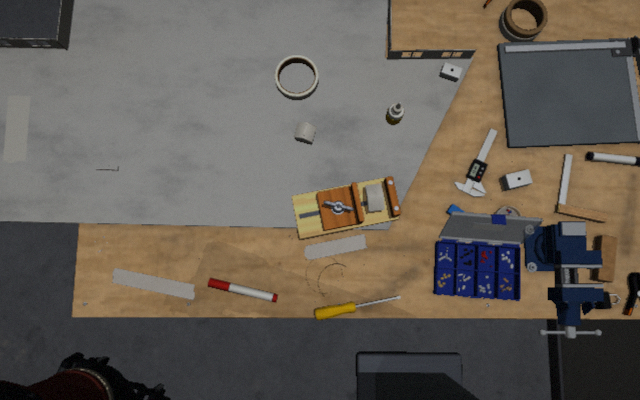

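View pics/side0.png

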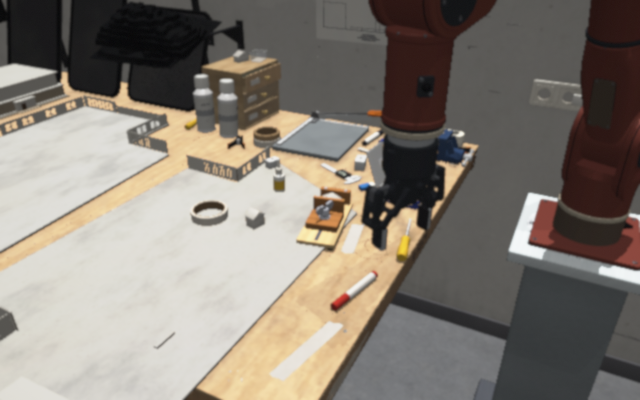

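Run:
```python
from h import *
import pickle
c=pickle.load(open("top.pkl","rb")); p=c["pixels"][:,:,::-1]
cv2.imwrite("pics/crop1.png",cv2.resize(p[165:250,280:415],None,fx=5.5,fy=5.5,interpolation=cv2.INTER_CUBIC))
for u,v in((345,207),(292,194),(300,238),(335,310),(240,290)): print(u,v,plane(c,u,v,20))
```

```text
345 207 [564.8 257.   20. ]
292 194 [590.7 364.4  20. ]
300 238 [501.6 347.1  20. ]
335 310 [360.8 276.8  20. ]
240 290 [398.7 463.8  20. ]
```

View pics/crop1.png

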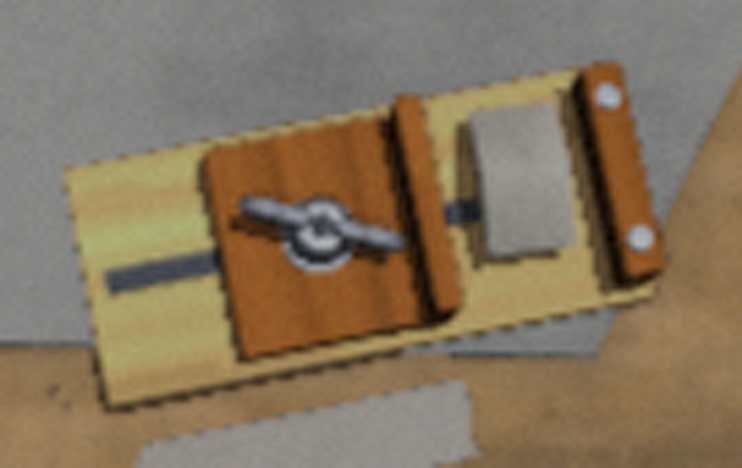

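Run:
```python
from h import *
import pickle
c=pickle.load(open("top.pkl","rb"))
f=lambda u,v,z: plane(c,280+u/5.5,165+v/5.5,z)
A,B,C=f(65,170,20),f(108,408,20),f(655,298,20)
print("bed",A,B,C,np.linalg.norm(A-B),np.linalg.norm(B-C))
ex=(C-B)/np.linalg.norm(C-B); ey=(A-B)/np.linalg.norm(A-B); print("yaw",np.degrees(np.arctan2(ex[1],ex[0])),np.degrees(np.arctan2(ey[1],ey[0]))-90)
a=np.arctan2(ex[1],ex[0])+np.arctan2(ey[1],ey[0])-np.pi/2; a/=2
X=np.array([np.cos(a),np.sin(a),0]);Y=np.array([-np.sin(a),np.cos(a),0])
O=np.mean([A+110*X-45*Y,B+110*X+45*Y,C-95*X+45*Y],0);O[2]=0
print("origin",O,np.degrees(a),[A+110*X-45*Y,B+110*X+45*Y,C-95*X+45*Y])
j=lambda P:(np.array([(P-O)@X,(P-O)@Y])).round(1)
print("nut",j(f(320,230,68)),"tips",j(f(243,205,70)),j(f(405,245,70)))
print("jaw rear",j(f(207,155,36)),j(f(245,357,36)),"board top",j(f(410,97,68)),j(f(460,308,68)))
print("stop top",j(f(582,68,56)),j(f(630,280,56)))
print("house",j(f(470,112,45)),j(f(492,255,45)))
T=O-37*X; print("nut pred",T,"back",O-73*X)
q=R.from_quat(sense()["orientation"]).as_matrix();print(q.round(3))
```

```text
bed [586.8 364.7  20. ] [499.2 347.8  20. ] [540.6 147.7  20. ] 89.21530137818284 204.33788195045972
yaw -78.3106308245608 -79.0805141451526
origin [565.07657272 248.81534906   0.        ] -78.6955724848567 [array([564.23543311, 248.01306705,  20.        ]), array([564.88938937, 248.75503988,  20.        ]), array([566.10489569, 249.67794024,  20.        ])]
nut [-24.5  -1.9] tips [-49.5  11.6] [  3.5 -12.9]
jaw rear [-57.4  37. ] [-58.  -37.8] board top [15.9 38.7] [ 18.1 -38.1]
stop top [79.9 39.3] [ 80.6 -38.7]
house [38.5 33. ] [ 35.7 -19.5]
nut pred [557.82376167 285.09753107   0.        ] back [550.76697254 320.39911358   0.        ]
[[-0.905  0.426 -0.001]
 [ 0.426  0.905 -0.001]
 [-0.    -0.001 -1.   ]]
```

```bash
python3 -m inch '[[-0.045,-0.015,0,0,0,0,1],[-0.09,-0.03,0,0,0,0,1],[-0.14,-0.045,0,0,0,0,1],[-0.19,-0.06,0.0,0,0,0,1],[-0.19,-0.06,0,0,0,0,1]]' 30
python3 -m inch '[[-0.045,-0.015,0.02,0,0,0,1],[-0.09,-0.03,0.05,0,0,0,1],[-0.13,-0.045,0.08,0,0,0,1],[-0.165,-0.056,0.1,0,0,0,1],[-0.165,-0.056,0.1,0,0,0,1]]'
python3 -m inch '[[0,0,0,0,0,0.18,1],[0,0,0,0,0,0.36,1],[0,0,0,0,0,0.54,1],[0,0,0,0,0,0.73,1],[0,0,0,0,0,0.934,1]]'
python3 -m inch '[[0,0,0,0,0,0,1],[0,0,0,0,0,0,1]]'
python3 - <<'E'
from h import *
s=sense();print(s["joints"].round(3),s["ee_pos"].round(1),R.from_quat(s["orientation"]).as_matrix().round(3),s["finger_gap"])
save("wrist","w1.png")
E
```

```text
clock: 0.72
ee_pos: [427.4, 448.4, 231.2]
orientation: [0.222, 0.975, -0.001, 0.001]
ft_force: [-1.2, 1.2, -0.6]
finger_gap: 0.2
clock: 1.35
ee_pos: [549.5, 328.5, 128.9]
orientation: [0.22, 0.975, -0.002, -0.001]
ft_force: [0.0, -0.4, 0.3]
finger_gap: 0.1
clock: 1.98
ee_pos: [547.4, 333.9, 131.6]
orientation: [0.628, 0.778, 0.0, -0.0]
ft_force: [-0.5, 1.1, 0.2]
finger_gap: 0.1
clock: 2.22
ee_pos: [548.0, 333.0, 131.4]
orientation: [0.625, 0.781, 0.0, -0.0]
ft_force: [-0.1, 0.6, 0.8]
finger_gap: 0.2
[-0.902  0.396  0.368  1.624 -0.153  1.15  -0.276] [548.  333.  131.4] [[-0.22   0.976 -0.   ]
 [ 0.976  0.22   0.   ]
 [ 0.    -0.    -1.   ]] 0.2104384972635484
```

View pics/w1.png

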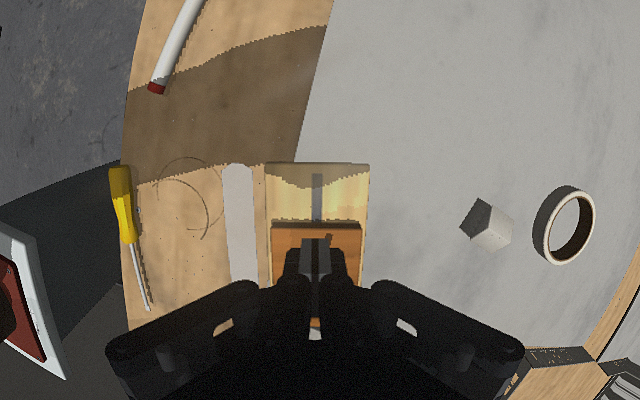

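```bash
python3 -m inch '[[0,0,0.04,0,0,0.025,1],[0,0,0.08,0,0,0.025,1],[0,0,0.102,0,0,0.025,1],[0,0,0.103,0,0,0.025,1],[0,0,0.103,0,0,0.025,1]]'
python3 -m inch '[[-0.004,0,0,0,0,0,1],[-0.008,0,0,0,0,0,1],[-0.012,0,0,0,0,0,1],[-0.015,0,0,0,0,0,1],[-0.018,0,0,0,0,0,1]]'
python3 -m inch '[[-0.003,0,0,0,0,0,1],[-0.006,0,0,0,0,0,1],[-0.009,0,0,0,0,0,1],[-0.012,0,0,0,0,0,1],[-0.015,0,0,0,0,0,1]]'
python3 - <<'E'
from h import *
s=sense();print(s["joints"].round(3),s["ee_pos"].round(1),R.from_quat(s["orientation"]).as_matrix().round(3))
save("top","t2.png",(270,150,430,260),5)
E
```

```text
clock: 2.9
ee_pos: [549.1, 332.3, 29.4]
orientation: [0.636, 0.772, 0.001, 0.0]
ft_force: [0.1, -0.2, 0.5]
finger_gap: 0.2
clock: 3.52
ee_pos: [551.6, 317.2, 28.8]
orientation: [0.636, 0.772, 0.002, -0.001]
ft_force: [-0.1, 8.7, -0.7]
finger_gap: 0.3
clock: 4.15
ee_pos: [554.6, 302.8, 28.8]
orientation: [0.636, 0.772, 0.002, -0.001]
ft_force: [0.3, 9.0, -2.9]
finger_gap: 0.2
[-0.845  0.487  0.352  1.732 -0.203  0.955 -0.22 ] [554.6 302.8  28.8] [[-0.192  0.981  0.001]
 [ 0.981  0.192  0.004]
 [ 0.004  0.002 -1.   ]]
```

View pics/t2.png

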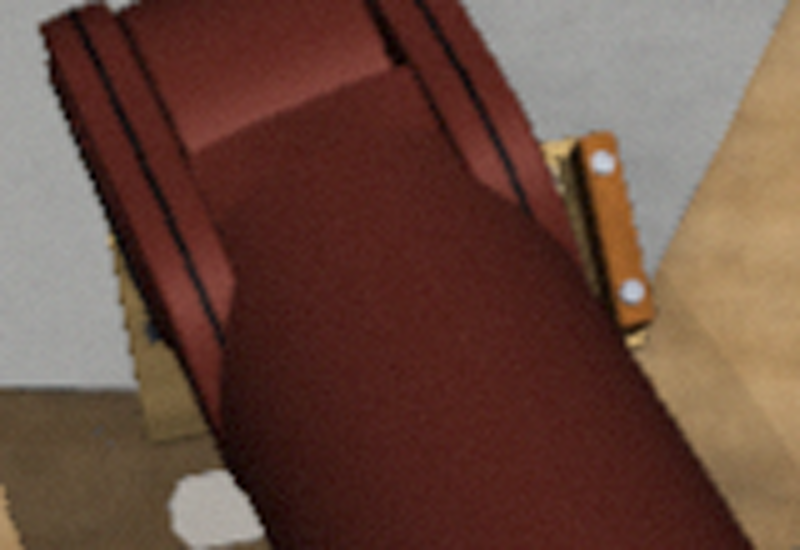

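```bash
python3 -m inch '[[-0.002,0,0,0,0,0,1],[-0.004,0,0,0,0,0,1],[-0.006,0,0,0,0,0,1],[-0.008,0,0,0,0,0,1],[-0.01,0,0,0,0,0,1]]'
python3 -m inch '[[-0.0007,0,0,0,0,0,1],[-0.0014,0,0,0,0,0,1],[-0.002,0,0,0,0,0,1]]'
```

```text
clock: 4.82
ee_pos: [556.6, 293.1, 28.9]
orientation: [0.636, 0.772, 0.002, -0.001]
ft_force: [0.4, 9.4, -2.1]
finger_gap: 0.2
clock: 5.2
ee_pos: [556.9, 291.8, 28.9]
orientation: [0.635, 0.772, 0.002, -0.001]
ft_force: [0.1, 10.9, -2.0]
finger_gap: -0.0
```

```bash
for i in 1; do python3 -m inch '[[-0.0005,0,0,0,0,0,1],[-0.001,0,0,0,0,0,1]]'; done
python3 -m inch '[[-0.0005,0,0,0,0,0,1],[-0.001,0,0,0,0,0,1]]'
```

```text
clock: 5.45
ee_pos: [556.8, 291.8, 28.9]
orientation: [0.635, 0.772, 0.003, -0.001]
ft_force: [0.1, 13.2, -2.9]
finger_gap: -0.2
clock: 5.7
ee_pos: [556.8, 291.8, 28.9]
orientation: [0.635, 0.773, 0.003, -0.002]
ft_force: [-0.0, 16.1, -4.2]
finger_gap: 0.1
```

```bash
python3 -m inch '[[0.008,0,0,0,0,0,1],[0.017,0,0,0,0,0,1],[0.017,0,-0.05,0,0,0,1],[0.017,0,-0.11,0,0,0,1],[0.017,0,-0.11,0,0,0,1]]'
python3 -m inch '[[-0.04,0,0,0,0,0,1],[-0.08,0,0,0,0,0,1],[-0.12,0,0,0,0,0,1],[-0.12,0,0,0,0,0,0.5],[-0.12,0,0,0,0,0,0.5]]'
python3 - <<'E'
from h import *
import pickle
c=save("wrist","w2.png");pickle.dump(c,open("w2.pkl","wb"))
s=sense();print(s["ee_pos"].round(1),s["finger_gap"],s["joints"].round(2),c["fx"],c["cx"],c["cy"],c["xyz"])
E
```

```text
clock: 6.32
ee_pos: [557.1, 303.5, 143.7]
orientation: [0.637, 0.771, 0.004, 0.001]
ft_force: [0.1, 0.4, -0.8]
finger_gap: 0.2
clock: 6.95
ee_pos: [576.7, 185.1, 137.8]
orientation: [0.637, 0.771, -0.0, -0.0]
ft_force: [0.3, 0.6, 1.0]
finger_gap: 21.0
[576.6 185.8 137.8] 21.55878008585772 [-0.74  0.33  0.43  1.71 -0.15  1.14 -0.07] 309.70691628693146 314.5777913115378 197.12740181188576 [563.05164931 258.00721388 280.59616665]
```

View pics/w2.png

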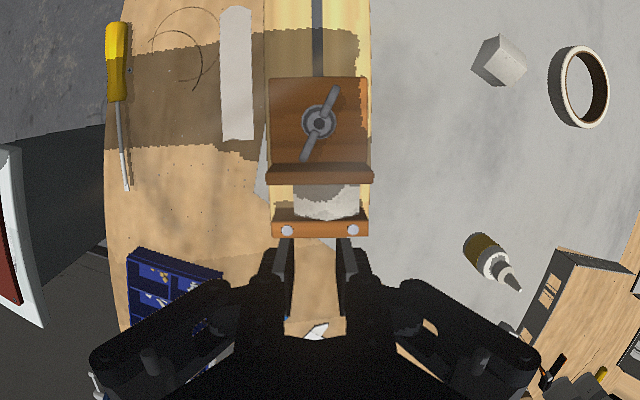

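```bash
cat >> h.py <<'E'
O=np.array([565.1,248.8,0]);_a=np.radians(-78.7);X=np.array([np.cos(_a),np.sin(_a),0]);Y=np.array([-np.sin(_a),np.cos(_a),0])
j=lambda P:np.array([(P-O)@X,(P-O)@Y]).round(1)
def fish(c,u,v,z):
    x,y=u-c["cx"],v-c["cy"]; r=np.hypot(x,y); t=r/c["fx"]
    d=np.array([np.sin(t)*x/r,-np.sin(t)*y/r,-np.cos(t)]); d=R.from_quat(c["orientation"]).apply(d); o=np.array(c["xyz"])
    return (o+d*(z-o[2])/d[2]).round(1)
E
python3 - <<'E'
from h import *
import pickle
c=pickle.load(open("w2.pkl","rb"))
for n,u,v,z in(("nut",319,123.5,64),("tip",338,87,68),("tip",302,161,68),("boardtopback L",267,165,68),("R",373,165,68),("rearL",271,77,36),("rearR",368,77,36),("stop top front L",273,213,56),("R",368,213,56)):
    P=fish(c,u,v,z);print(n,P,j(P))
p=c["pixels"][:,:,::-1];cv2.imwrite("pics/w2c.png",cv2.resize(p[60:245,255:385],None,fx=4,fy=4,interpolation=cv2.INTER_CUBIC)[:600])
E
```

```text
nut [567.7 246.5  64. ] [2.8 2.1]
tip [575.4 273.9  68. ] [-22.6  15. ]
tip [561.1 218.9  68. ] [28.5 -9.8]
boardtopback L [537.3 211.5  68. ] [ 31.1 -34.6]
R [610.6 225.8  68. ] [31.5 40.1]
rearL [524.5 274.7  36. ] [-33.4 -34.7]
rearR [598.8 289.3  36. ] [-33.1  41. ]
stop top front L [546.1 172.4  56. ] [ 71.2 -33.6]
R [618.5 186.4  56. ] [71.7 40.1]
```

View pics/w2c.png

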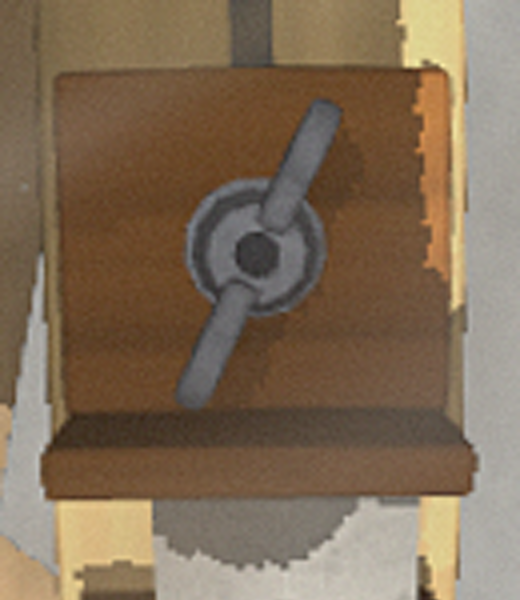

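```bash
python3 -m inch '[[0.03,0.001,0,0,0,0,0.5],[0.0605,0.0014,0,0,0,0,0.5],[0.0605,0.0014,0,0,0,0,0.5]]'
python3 -m inch '[[0,0,0,0,0,-0.18,0.5],[0,0,0,0,0,-0.36,0.5],[0,0,0,0,0,-0.54,0.5],[0,0,0,0,0,-0.72,0.5],[0,0,0,0,0,-0.9,0.5]]'
python3 - <<'E'
from h import *
s=sense();print(s["ee_pos"].round(1),s["finger_gap"],s["joints"].round(2),R.from_quat(s["orientation"]).as_matrix().round(3))
E
```

```text
clock: 7.38
ee_pos: [565.2, 249.2, 137.7]
orientation: [0.634, 0.773, 0.0, -0.001]
ft_force: [-0.5, -0.2, 0.3]
finger_gap: 21.3
clock: 8.0
ee_pos: [566.7, 244.5, 138.1]
orientation: [0.234, 0.972, -0.0, -0.0]
ft_force: [-0.8, 0.3, 0.4]
finger_gap: 21.2
[566.7 244.5 138.1] 21.163575439775258 [-0.69  0.33  0.26  1.67 -0.09  1.14  0.69] [[-0.89   0.456 -0.   ]
 [ 0.456  0.89  -0.   ]
 [ 0.    -0.    -1.   ]]
```

```bash
python3 -m inch '[[0,0,0,0,0,-0.18,0.5],[0,0,0,0,0,-0.36,0.5],[0,0,0,0,0,-0.54,0.5],[0,0,0,0,0,-0.72,0.5],[0,0,0,0,0,-0.9,0.5]]'
python3 -m inch '[[0,0,0.02,0,0,-0.18,0.5],[0,0,0.04,0,0,-0.36,0.5],[0,0,0.04,0,0,-0.58,0.5],[0,0,0.04,0,0,-0.58,0.5],[0,0,0.04,0,0,-0.58,0.5]]'
python3 - <<'E'
from h import *
s=sense();M=R.from_quat(s["orientation"]).as_matrix();print(s["ee_pos"].round(1),s["joints"].round(2),M.round(3))
print("tool shift to axis",M.T@(np.array([566.5,245.5,62])-s["ee_pos"]))
save("wrist","w3.png",(160,30,480,270),2.5)
E
```

```text
clock: 8.62
ee_pos: [566.7, 244.5, 138.0]
orientation: [-0.212, 0.977, -0.0, -0.0]
ft_force: [0.0, 0.8, 0.4]
finger_gap: 21.4
clock: 9.25
ee_pos: [567.1, 244.5, 98.5]
orientation: [-0.478, 0.878, -0.0, 0.0]
ft_force: [0.1, 0.1, 0.0]
finger_gap: 21.3
[567.1 244.5  98.5] [-0.5   0.37  0.03  1.7  -0.01  1.07  2.1 ] [[-0.543 -0.84   0.   ]
 [-0.84   0.543  0.   ]
 [-0.    -0.    -1.   ]]
tool shift to axis [-0.53775176  1.08575447 36.52914464]
```

View pics/w3.png

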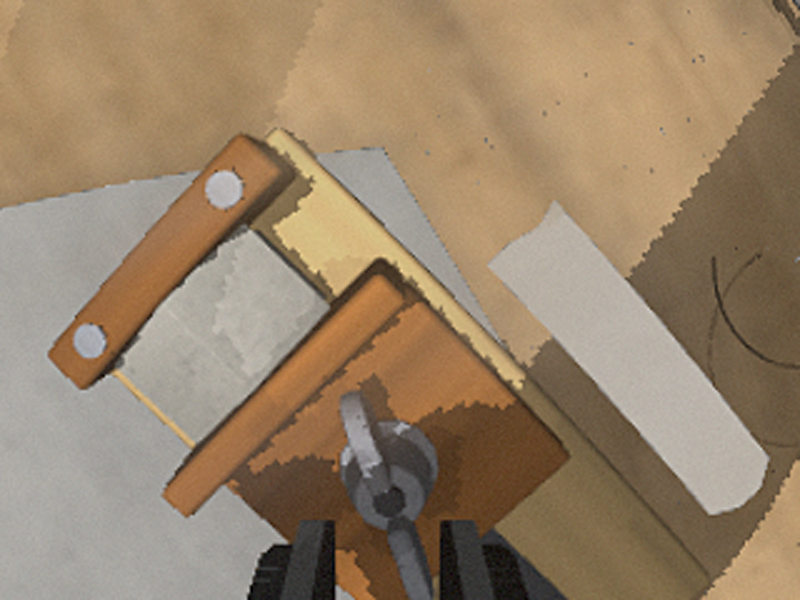

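```bash
python3 -m inch '[[-0.0005,0.001,0.012,0,0,0,0.5],[-0.0005,0.001,0.024,0,0,0,0.5],[-0.0005,0.001,0.034,0,0,0,0.5],[-0.0005,0.001,0.0365,0,0,0,0.5],[-0.0005,0.001,0.0365,0,0,0,0.5]]'
python3 -m inch '[[0,0,0,0,0,0.17,0.5],[0,0,0,0,0,0.34,0.5],[0,0,0,0,0,0.51,0.5],[0,0,0,0,0,0.68,0.5],[0,0,0.0002,0,0,0.85,0.5]]'
python3 - <<'E'
from h import *
s=sense();M=R.from_quat(s["orientation"]).as_matrix();print(s["ee_pos"].round(1),s["joints"].round(2),s["ft_force"].round(1),s["wrist_torque"].round(2),np.degrees(np.arctan2(M[1,1],M[0,1])))
save("wrist","w4.png",(160,130,480,370),2)
E
```

```text
clock: 9.93
ee_pos: [566.3, 245.3, 61.6]
orientation: [-0.479, 0.878, -0.0, -0.0]
ft_force: [-0.0, 1.4, -0.3]
finger_gap: 21.5
clock: 10.55
ee_pos: [566.9, 245.5, 62.2]
orientation: [-0.072, 0.997, 0.0, 0.001]
ft_force: [0.1, -0.0, -1.3]
finger_gap: 21.4
[566.9 245.5  62.2] [-0.63  0.41  0.18  1.74 -0.09  1.    1.3 ] [ 0.1 -0.  -1.3] [ 0.09 -0.13 -0.01] 98.27653014353928
```

View pics/w4.png

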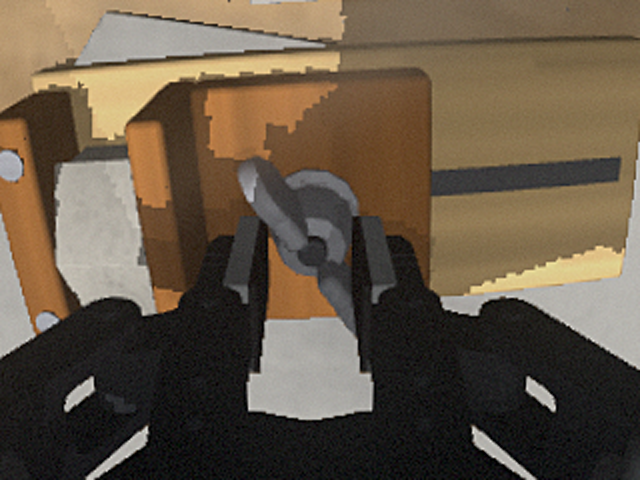

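```bash
for i in 1; do python3 -m inch '[[0,0,0.0001,0,0,0.17,0.5],[0,0,0.0002,0,0,0.34,0.5],[0,0,0.0003,0,0,0.51,0.5],[0,0,0.0004,0,0,0.68,0.5],[0,0,0.0006,0,0,0.85,0.5]]'; done
python3 -c "
from h import *
s=sense();print(s['wrist_torque'].round(3),s['joints'].round(2))"
python3 -m inch '[[0,0,0.0001,0,0,0.17,0.5],[0,0,0.0002,0,0,0.34,0.5],[0,0,0.0003,0,0,0.51,0.5],[0,0,0.0004,0,0,0.68,0.5],[0,0,0.0006,0,0,0.85,0.5]]'
python3 -c "
from h import *
s=sense();print(s['wrist_torque'].round(3),s['joints'].round(2))"
```

```text
clock: 11.22
ee_pos: [566.6, 246.2, 61.6]
orientation: [0.344, 0.939, 0.001, 0.0]
ft_force: [0.4, 2.4, 0.1]
finger_gap: 21.5
[ 0.379 -0.062  0.043] [-0.76  0.42  0.34  1.75 -0.16  1.    0.52]
clock: 11.85
ee_pos: [566.7, 246.4, 61.0]
orientation: [0.7, 0.714, 0.001, -0.0]
ft_force: [0.8, 1.3, 0.6]
finger_gap: 21.0
[ 0.388 -0.135  0.01 ] [-0.89  0.45  0.51  1.75 -0.25  1.01 -0.26]
```

```bash
python3 -m inch '[[0,0,0.0001,0,0,0.17,0.5],[0,0,0.0002,0,0,0.34,0.5],[0,0,0.0003,0,0,0.51,0.5],[0,0,0.0004,0,0,0.68,0.5],[0,0,0.0006,0,0,0.85,0.5]]'
python3 -m inch '[[0,0,0.0001,0,0,0.17,0.5],[0,0,0.0002,0,0,0.34,0.5],[0,0,0.0003,0,0,0.51,0.5],[0,0,0.0004,0,0,0.68,0.5],[0,0,0.0006,0,0,0.85,0.5]]'
python3 -c "
from h import *
s=sense();M=R.from_quat(s['orientation']).as_matrix();print(s['wrist_torque'].round(3),s['joints'].round(2),np.degrees(np.arctan2(M[1,1],M[0,1])))
save('wrist','w5.png',(160,130,480,370),2)"
```

```text
clock: 12.48
ee_pos: [567.1, 246.0, 60.5]
orientation: [0.932, 0.361, 0.001, -0.0]
ft_force: [1.4, 1.1, -0.1]
finger_gap: 20.9
clock: 13.1
ee_pos: [566.9, 245.8, 59.8]
orientation: [0.998, -0.055, 0.001, -0.0]
ft_force: [0.9, 0.2, 0.5]
finger_gap: 21.5
[ 0.004 -0.168 -0.02 ] [-1.15  0.55  0.88  1.77 -0.49  1.05 -1.78] -96.33424875555387
```

View pics/w5.png

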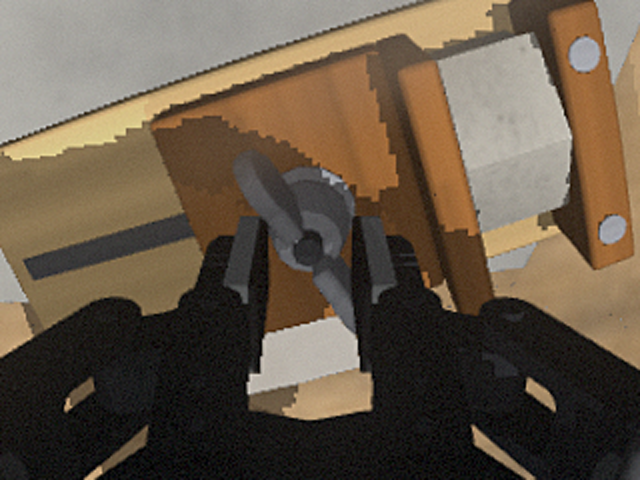

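```bash
python3 -m inch '[[0,0,0,0,0,-0.15,0.5],[0,0,0,0,0,-0.26,0.5],[0,0,-0.015,0,0,-0.26,0.5],[0,0,-0.03,0,0,-0.26,0.5],[0,0,-0.03,0,0,-0.26,0.5]]'
python3 -m inch '[[0,0,0,0,0,-0.18,0.5],[0,0,0,0,0,-0.36,0.5],[0,0,0,0,0,-0.54,0.5],[0,0,0,0,0,-0.72,0.5],[0,0,0,0,0,-0.9,0.5]]'
python3 -m inch '[[0,0,0,0,0,-0.18,0.5],[0,0,0,0,0,-0.36,0.5],[0,0,0,0,0,-0.54,0.5],[0,0,0,0,0,-0.72,0.5],[0,0,0,0,0,-0.9,0.5]]' >/dev/null
python3 -m inch '[[0,0,0,0,0,-0.18,0.5],[0,0,0,0,0,-0.36,0.5],[0,0,0,0,0,-0.54,0.5],[0,0,0,0,0,-0.72,0.5],[0,0,0,0,0,-0.9,0.5]]' >/dev/null
python3 -m inch '[[0,0,0,0,0,-0.18,0.5],[0,0,0,0,0,-0.36,0.5],[0,0,0,0,0,-0.44,0.5],[0,0,0,0,0,-0.44,0.5],[0,0,0,0,0,-0.44,0.5]]'
python3 -c "
from h import *
s=sense();M=R.from_quat(s['orientation']).as_matrix();print(s['joints'].round(2),np.degrees(np.arctan2(M[1,1],M[0,1])),M.T@(np.array([566.5,245.6,59.5])-s['ee_pos']))"
```

```text
clock: 13.78
ee_pos: [567.4, 245.8, 91.2]
orientation: [0.997, 0.076, 0.001, -0.001]
ft_force: [0.6, 0.5, 0.3]
finger_gap: 21.4
clock: 14.4
ee_pos: [566.2, 245.4, 89.1]
orientation: [0.863, 0.504, -0.0, 0.0]
ft_force: [0.1, 0.2, -0.4]
finger_gap: 20.9
clock: 16.27
ee_pos: [566.3, 245.3, 89.1]
orientation: [-0.074, 0.997, -0.0, -0.0]
ft_force: [0.2, -0.2, 0.8]
finger_gap: 21.5
[-0.66  0.38  0.22  1.72 -0.09  1.05  1.31] 98.485800683705 [-0.27702065  0.2728382  29.57695354]
```

```bash
python3 -m inch '[[0,0,0.012,0,0,0,0.5],[0,0,0.022,0,0,0,0.5],[0,0,0.0295,0,0,0,0.5],[0,0,0.0295,0,0,0,0.5]]'
python3 -m inch '[[0,0,0.0001,0,0,0.17,0.5],[0,0,0.0002,0,0,0.34,0.5],[0,0,0.0003,0,0,0.51,0.5],[0,0,0.0004,0,0,0.68,0.5],[0,0,0.0005,0,0,0.85,0.5]]'
python3 -m inch '[[0,0,0.0001,0,0,0.17,0.5],[0,0,0.0002,0,0,0.34,0.5],[0,0,0.0003,0,0,0.51,0.5],[0,0,0.0004,0,0,0.68,0.5],[0,0,0.0006,0,0,0.85,0.5]]'
python3 -m inch '[[0,0,0.0001,0,0,0.17,0.5],[0,0,0.0002,0,0,0.34,0.5],[0,0,0.0003,0,0,0.51,0.5],[0,0,0.0004,0,0,0.68,0.5],[0,0,0.0006,0,0,0.85,0.5]]'
python3 -c "
from h import *
s=sense();M=R.from_quat(s['orientation']).as_matrix();print(s['wrist_torque'].round(3),s['joints'].round(2),np.degrees(np.arctan2(M[1,1],M[0,1])))"
```

```text
clock: 16.77
ee_pos: [565.8, 245.1, 58.7]
orientation: [-0.075, 0.997, -0.0, -0.001]
ft_force: [-0.1, -0.4, -0.2]
finger_gap: 21.3
clock: 17.4
ee_pos: [566.3, 246.2, 59.5]
orientation: [0.345, 0.939, 0.0, -0.0]
ft_force: [-1.8, 2.2, -1.5]
finger_gap: 21.1
clock: 18.02
ee_pos: [566.6, 246.3, 59.1]
orientation: [0.701, 0.713, 0.001, -0.0]
ft_force: [0.2, 1.8, -0.2]
finger_gap: 21.4
clock: 18.65
ee_pos: [567.1, 246.0, 58.6]
orientation: [0.933, 0.36, 0.001, -0.0]
ft_force: [1.8, 1.8, -0.7]
finger_gap: 21.3
[ 0.118 -0.342  0.077] [-1.05  0.5   0.73  1.76 -0.39  1.03 -1.01] -47.801638097794964
```

```bash
python3 -m inch '[[0,0,0.0001,0,0,0.17,0.5],[0,0,0.0002,0,0,0.34,0.5],[0,0,0.0003,0,0,0.51,0.5],[0,0,0.0004,0,0,0.68,0.5],[0,0,0.0005,0,0,0.85,0.5]]'
python3 -m inch '[[0,0,0,0,0,-0.15,0.5],[0,0,0,0,0,-0.26,0.5],[0,0,-0.015,0,0,-0.26,0.5],[0,0,-0.03,0,0,-0.26,0.5],[0,0,-0.03,0,0,-0.26,0.5]]'
for i in 1; do python3 -m inch '[[0,0,0,0,0,-0.18,0.5],[0,0,0,0,0,-0.36,0.5],[0,0,0,0,0,-0.54,0.5],[0,0,0,0,0,-0.72,0.5],[0,0,0,0,0,-0.9,0.5]]'; done >/dev/null
python3 -m inch '[[0,0,0,0,0,-0.18,0.5],[0,0,0,0,0,-0.36,0.5],[0,0,0,0,0,-0.54,0.5],[0,0,0,0,0,-0.72,0.5],[0,0,0,0,0,-0.9,0.5]]' >/dev/null
python3 -m inch '[[0,0,0,0,0,-0.18,0.5],[0,0,0,0,0,-0.36,0.5],[0,0,0,0,0,-0.54,0.5],[0,0,0,0,0,-0.72,0.5],[0,0,0,0,0,-0.9,0.5]]' >/dev/null
python3 -m inch '[[0,0,0,0,0,-0.18,0.5],[0,0,0,0,0,-0.36,0.5],[0,0,0,0,0,-0.44,0.5],[0,0,0,0,0,-0.44,0.5],[0,0,0,0,0,-0.44,0.5]]'
python3 -c "
from h import *
s=sense();M=R.from_quat(s['orientation']).as_matrix();print(s['joints'].round(2),np.degrees(np.arctan2(M[1,1],M[0,1])),M.T@(np.array([566.5,245.6,58])-s['ee_pos']))"
```

```text
clock: 19.27
ee_pos: [566.9, 245.8, 58.0]
orientation: [0.998, -0.057, 0.001, -0.0]
ft_force: [0.4, 0.3, -0.3]
finger_gap: 21.3
clock: 19.9
ee_pos: [567.5, 245.8, 89.5]
orientation: [0.997, 0.075, 0.001, -0.001]
ft_force: [-0.6, 0.3, 0.3]
finger_gap: 21.7
clock: 22.4
ee_pos: [566.3, 245.3, 87.4]
orientation: [-0.074, 0.997, -0.0, -0.0]
ft_force: [0.9, -0.8, -0.3]
finger_gap: 21.6
[-0.68  0.38  0.25  1.72 -0.11  1.05  1.32] 98.46838056102928 [-0.26194262  0.3001916  29.37310867]
```

```bash
python3 -m inch '[[0,0,0.012,0,0,0,0.5],[0,0,0.022,0,0,0,0.5],[0,0,0.029,0,0,0,0.5],[0,0,0.029,0,0,0,0.5]]'
python3 -m inch '[[0,0,0.0001,0,0,0.17,0.5],[0,0,0.0002,0,0,0.34,0.5],[0,0,0.0003,0,0,0.51,0.5],[0,0,0.0004,0,0,0.68,0.5],[0,0,0.0005,0,0,0.85,0.5]]'
python3 -m inch '[[0,0,0.0001,0,0,0.17,0.5],[0,0,0.0002,0,0,0.34,0.5],[0,0,0.0003,0,0,0.51,0.5],[0,0,0.0004,0,0,0.68,0.5],[0,0,0.0005,0,0,0.8,0.5]]'
python3 -m inch '[[0,0,0,0,0,0.1,0.5],[0,0,0.0001,0,0,0.2,0.5],[0,0,0.0002,0,0,0.3,0.5]]'
python3 -c "
from h import *
s=sense();M=R.from_quat(s['orientation']).as_matrix();print(s['wrist_torque'].round(3),s['joints'].round(2),s['effort'].round(3)[6],np.degrees(np.arctan2(M[1,1],M[0,1])))"
```

```text
clock: 22.9
ee_pos: [565.8, 245.1, 57.5]
orientation: [-0.075, 0.997, -0.0, -0.001]
ft_force: [-0.1, -0.2, 0.5]
finger_gap: 21.4
clock: 23.52
ee_pos: [566.3, 246.1, 58.3]
orientation: [0.345, 0.939, 0.0, -0.0]
ft_force: [-0.6, 2.8, -0.1]
finger_gap: 21.7
clock: 24.15
ee_pos: [566.6, 246.3, 57.9]
orientation: [0.683, 0.73, 0.001, -0.0]
ft_force: [1.1, 1.9, -0.6]
finger_gap: 21.2
clock: 24.52
ee_pos: [566.8, 246.2, 57.8]
orientation: [0.784, 0.621, 0.001, -0.0]
ft_force: [1.3, 1.0, -0.4]
finger_gap: 21.5
[ 0.327 -0.251 -0.014] [-0.98  0.48  0.64  1.76 -0.33  1.01 -0.45] 1.474 -13.28203149977078
```

```bash
cat > st.py <<'E'
from h import *
s=sense();M=R.from_quat(s['orientation']).as_matrix();print("TZ",s['wrist_torque'].round(3),s['effort'].round(2)[6],np.degrees(np.arctan2(M[1,1],M[0,1])).round(1))
E
python3 -m inch '[[0,0,0,0,0,0.08,0.5],[0,0,0.0001,0,0,0.16,0.5],[0,0,0.0001,0,0,0.24,0.5]]'; python3 st.py
python3 -m inch '[[0,0,0,0,0,0.08,0.5],[0,0,0.0001,0,0,0.16,0.5]]';python3 st.py
python3 -m inch '[[0,0,0,0,0,0.06,0.5],[0,0,0,0,0,0.12,0.5]]';python3 st.py
```

```text
clock: 24.9
ee_pos: [567.3, 246.3, 57.9]
orientation: [0.853, 0.523, 0.001, -0.0]
ft_force: [4.6, 2.5, -1.4]
finger_gap: 21.5
TZ [ 0.63  -0.88   0.049] 1.12 -27.0
clock: 25.15
ee_pos: [567.6, 246.5, 57.9]
orientation: [0.891, 0.453, 0.002, 0.0]
ft_force: [3.5, 2.2, -0.9]
finger_gap: 21.1
TZ [ 0.438 -0.83   1.067] 0.13 -36.1
clock: 25.4
ee_pos: [567.6, 246.6, 58.0]
orientation: [0.916, 0.4, 0.002, 0.0]
ft_force: [3.4, 1.7, -0.6]
finger_gap: 21.5
TZ [ 0.324 -0.902  2.157] -1.3 -42.8
```

```bash
python3 -m inch '[[0,0,0,0,0,-0.15,0.5],[0,0,0,0,0,-0.35,0.5],[0,0,0,0,0,-0.42,0.5],[0,0,-0.03,0,0,-0.42,0.5],[0,0,-0.08,0,0,-0.42,0.5]]'
python3 -m inch '[[0,0,0,0,0,-0.18,0.5],[0,0,0,0,0,-0.36,0.5],[0,0,0,0,0,-0.52,0.5],[0,0,0,0,0,-0.52,0.5]]'
python3 -m inch '[[-0.03,0,0,0,0,0,0.5],[-0.06,0,0,0,0,0,0.5],[-0.06,0,0,0,0,0,0.5]]'
python3 - <<'E'
from h import *
c=save("wrist","w6.png",(255,60,385,260),3)
import pickle;pickle.dump(c,open("w6.pkl","wb"));print(sense()["ee_pos"])
E
```

```text
clock: 26.02
ee_pos: [565.4, 245.1, 136.9]
orientation: [0.813, 0.582, -0.001, -0.0]
ft_force: [0.5, 0.5, 1.0]
finger_gap: 21.1
clock: 26.52
ee_pos: [566.5, 245.4, 137.5]
orientation: [0.637, 0.771, 0.0, -0.0]
ft_force: [-0.6, 0.0, 0.5]
finger_gap: 21.4
clock: 26.9
ee_pos: [578.6, 183.3, 137.5]
orientation: [0.64, 0.769, -0.0, 0.001]
ft_force: [-0.2, 0.8, 0.3]
finger_gap: 21.4
[578.08583272 185.34745805 137.37409908]
```

View pics/w6.png

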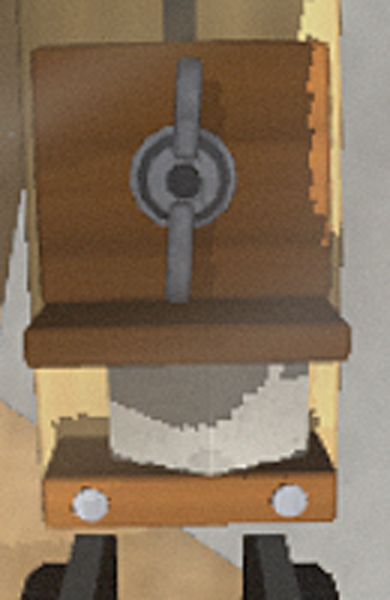

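```bash
python3 -m inch '[[0.04,0,0,0,0,0,1],[0.08,0,0,0,0,0,1],[0.12,0,0,0,0,0,1],[0.128,0,0,0,0,0,1],[0.128,0,0,0,0,0,1]]'
python3 -m inch '[[0,0,0.05,0,0,0,1],[0,0,0.09,0,0,0,1],[0,0,0.108,0,0,0,1],[0,0,0.108,0,0,0,1]]'
python3 -m inch '[[-0.004,0,0,0,0,0,1],[-0.008,0,0,0,0,0,1],[-0.012,0,0,0,0,0,1],[-0.015,0,0,0,0,0,1],[-0.017,0,0,0,0,0,1]]'
```

```text
clock: 27.58
ee_pos: [553.0, 313.0, 136.9]
orientation: [0.636, 0.771, -0.0, 0.0]
ft_force: [0.8, -0.8, 0.0]
finger_gap: -0.4
clock: 28.08
ee_pos: [553.4, 311.0, 28.6]
orientation: [0.637, 0.771, -0.001, 0.0]
ft_force: [0.1, -1.1, 0.8]
finger_gap: -0.0
clock: 28.7
ee_pos: [556.7, 295.2, 29.2]
orientation: [0.637, 0.771, 0.0, -0.0]
ft_force: [-0.6, -0.3, -0.1]
finger_gap: 0.2
```

```bash
python3 -m inch '[[-0.001,0,0,0,0,0,1],[-0.002,0,0,0,0,0,1],[-0.002,0,0,0,0,0,1]]'
python3 -m inch '[[-0.0008,0,0,0,0,0,1],[-0.0015,0,0,0,0,0,1]]'
python3 -m inch '[[-0.0005,0,0,0,0,0,1],[-0.001,0,0,0,0,0,1]]'
```

```text
clock: 29.08
ee_pos: [557.0, 293.4, 29.1]
orientation: [0.636, 0.771, -0.0, -0.0]
ft_force: [0.2, 0.2, -0.1]
finger_gap: -0.1
clock: 29.32
ee_pos: [557.3, 292.2, 29.1]
orientation: [0.636, 0.771, 0.0, -0.0]
ft_force: [-1.6, 1.5, -0.8]
finger_gap: 0.3
clock: 29.58
ee_pos: [557.3, 292.0, 29.1]
orientation: [0.636, 0.772, 0.0, -0.0]
ft_force: [-0.7, 4.4, -1.4]
finger_gap: 0.1
```

```bash
python3 -m inch '[[-0.0008,0,0,0,0,0,1],[-0.0016,0,0,0,0,0,1],[-0.0024,0,0,0,0,0,1]]'
python3 -m inch '[[-0.0008,0,0,0,0,0,1],[-0.0016,0,0,0,0,0,1],[-0.0016,0,0,0,0,0,1]]'
```

```text
clock: 29.95
ee_pos: [557.3, 291.9, 29.2]
orientation: [0.636, 0.772, 0.001, -0.001]
ft_force: [-1.4, 11.4, -2.2]
finger_gap: 0.4
clock: 30.32
ee_pos: [557.3, 291.8, 29.3]
orientation: [0.635, 0.772, 0.002, -0.002]
ft_force: [-0.7, 14.2, -4.6]
finger_gap: -0.1
```

Snug at the same position as before (y = 291.8). I'll retract clear, take one last look and hand in.

```bash
python3 -m inch '[[0.01,0,0,0,0,0,1],[0.022,0,0,0,0,0,1],[0.022,0,-0.05,0,0,0,1],[0.022,0,-0.11,0,0,0,1],[0.022,0,-0.16,0,0,0,1]]'
python3 -m inch '[[0.05,0,0,0,0,0,1],[0.1,0,-0.02,0,0,0,1],[0.15,0,-0.04,0,0,0,1],[0.19,0,-0.06,0,0,0,1],[0.19,0,-0.06,0,0,0,1]]'
python3 - <<'E'
from h import *
save("top","t7.png",(280,100,440,240),4.2)
E
```

```text
clock: 30.95
ee_pos: [554.4, 308.5, 191.4]
orientation: [0.637, 0.771, 0.0, 0.0]
ft_force: [0.0, 0.6, -0.2]
finger_gap: -0.3
clock: 31.58
ee_pos: [516.2, 499.7, 249.7]
orientation: [0.634, 0.773, 0.001, -0.0]
ft_force: [0.8, -0.7, -0.3]
finger_gap: 0.2
```

View pics/t7.png

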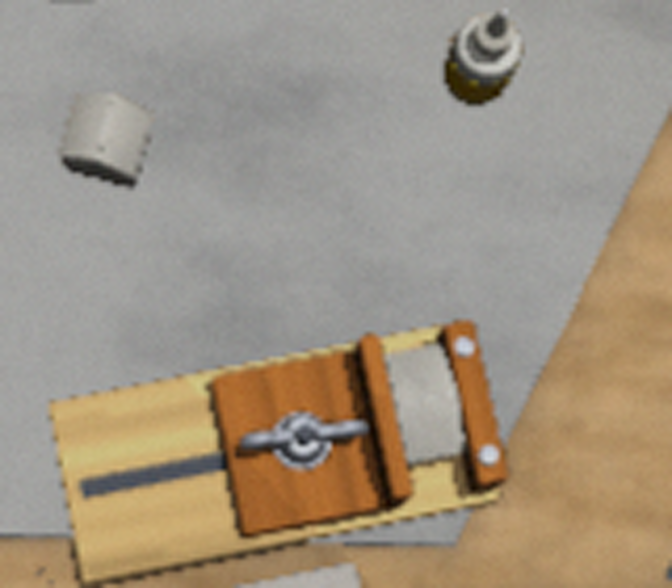

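The picture shows the house (425,405) upright between the jaw board (385,420) and the end stop (475,400), and the wings (300,437) lined up along the slot. The bottle and the small house are where they were.

```bash
python3 -c "
from bench import close_job
print(close_job())"
```

```text
the job is handed in; nothing more can be done
None
```

I closed the jig on the house and screwed the wing nut down to its stop, then handed the job in at about 32 s of the 64 s.

- **Jaw:** I pushed it from behind with the shut fingers until it stopped moving. The force rose from about 9 N to 16 N with the fingertips standing still at y = 291.8 mm.
- **Nut:** I turned it clockwise in three strokes, with one finger on each wing.
    - It stopped dead at the end of the third stroke, where the wrist torque about the vertical rose from near 0 to 2.2 N m.
    - The change in wing angle between pictures fits about 9.0 rad of turning, so the nut started near 0.5 rad. The finger angles alone gave about 9.3 rad. I did not measure the nut's height.
- **Still snug:** After tightening I pressed the jaw once more, up to 14 N. It met the fingers within about 0.4 mm of the first position and stopped at the same y = 291.8 mm.
- **Last picture:** The house is upright between jaw and stop, and the glue bottle and small house look unmoved. The screwdriver and marker are outside that picture. The arm never went near them, but I did not check them at the end.

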